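Set the board holder to its gauge mark and lock it

TASK

Set the circuit-board holder for the board that lies in it: with a fingertip on top of the knurled steel wheel, roll it away from you until the moving jaw has closed and its pointer stands on the thick gauge mark of the rule, so that the board is held in place but never squeezed; move the jaw only by its wheel. Then press the cam lever on the moving jaw down flat to lock it. Only touch, roll and press: take nothing between the fingers, lift nothing, and leave the other things on the bench where they lie.

Things in the scene. Friction and masses are not known exactly. Their poses are not given: they have to be found in the camera images.
- holder: Board holder, fixed to the bench: base 112 x 168 mm, wheel sticking out at one end. Origin: on the bench under its middle. y runs along the screw from the wheel end (-y) to the far end; x across it, away from the robot (yaw within 0.4); z up. Fixed jaw: face at y = -62 mm, top z = 54; block behind it to y = -80, top z = 46. Two bars along y (tops z = 42) carry the board. Rule: x = -49 to -65, top z = 46.
- wheel_centre (a point): Centre of the knurled steel adjuster wheel, 32 mm above the bench, at y = -103 mm in the holder's frame. The wheel is 54 mm in diameter (top 59 mm above the bench) and 22 mm wide, its axis lies level along the holder's y; nothing as high as 46 mm is within 12 mm of its flanks.
- adjuster_wheel (a joint): Turn of the wheel in rad, 0 to 6.5; grows as its top goes in the holder's +x direction (away from the robot), which closes the jaw. 1 rad moves the jaw 4 mm (27 mm of rim travel). It takes about 1.3 N at the rim and stays where it is left; rolled the other way it opens the jaw again.
- jaw: Moving aluminium jaw, 80 mm long in x, 28 mm thick in y, block top 46 mm and jaw plate top 53 mm above the bench. Origin: under the middle of the face that looks at the fixed jaw; closing moves it towards the wheel (holder -y). Only the wheel's screw moves it.
- jaw_index (a point): Tip of the dark pointer on the moving jaw, which ends on the rule; 46 mm above the bench. It moves with the jaw.
- gauge_mark (a point): The gauge mark: the one thick black line (3 mm) across the outer part of the aluminium rule, among short hairlines; axes parallel to the holder's. With the pointer on the mark the jaws stand 63 mm apart. At the start the pointer is 8 to 20 mm from it on the +y side.
- lock_lever (a joint): Dark cam lever on top of the moving jaw that locks it: 0 = standing up at 30 degrees, 0.52 = pressed flat (its stop). Starts at 0 to 0.1, takes about 1.5 N on its end, stays where it is left. Pivot at x = +22, y = +18, z = 51 mm in the jaw's frame (axis along y); the lever points to the robot's side (-x).
- lever_end (a point): Top face of the lever's black thumb pad, 46 mm from the pivot; the pad is 16 mm long and 14 mm wide. With the lever flat it is 54.5 mm above the bench.
- board: Loose green circuit board, 60 x 90 mm, 2 mm thick with parts up to 16 mm high; origin under its middle. It lies on the two bars between the jaws, its 60 mm width (own x axis) along the screw; the closing jaw pushes it along. It must stay lying there.
- driver_teal: Bystander: screwdriver with teal handle, 140 mm long, 25 mm high, lying in front of the holder.
- tweezers: Bystander: steel tweezers, 128 mm long, 10 mm high, lying behind the holder.
- solder_spool: Bystander: spool of solder, 52 mm in diameter, 38 mm high, standing beyond the holder's far end.
- pot_knob: Bystander: black control knob, 22 mm in diameter, 14 mm high, on the bench near the wheel, on the robot's side.
- cutters_side: Bystander: side cutters with yellow handles, 105 mm long, 12 mm high, on the right in front.
- desolder_pump: Bystander: desoldering pump, 200 mm long, 27 mm high, right of the holder.
- battery_9v: Bystander: block battery, 49 x 18 mm, 26 mm high, right of the holder.
There are look-alikes about, which are no part of the job. Of the things shaped like the board, the green one is meant.

How it is judged:
On the way, in this order (a step that is already met when the one before it is completed fails the run):
1. the jaw's pointer stands on the gauge mark (within 2 mm), the lever still up (y of jaw_index in the frame of gauge_mark between -0.002 and 0.002 m and value of joint lock_lever below 0.2 rad), for 0.2 s.
2. the lock lever is pressed flat with the pointer on the mark (y of jaw_index in the frame of gauge_mark between -0.002 and 0.002 m and value of joint lock_lever above 0.44 rad), for 0.2 s.
At the end, for the whole second after the job is handed in: The jaw's pointer is within 2 mm of the gauge mark, the lock lever lies flat (over 0.44 of 0.52 rad), and the board lies level and at rest on the holder's bars (within 2 mm of their height) (all of step 2 and z of board in the frame of holder between 0.04 and 0.044 m and angle between board's own z axis and vertical below 0.06 rad and linear speed of board below 0.01 m/s); the robot touches nothing.
It fails at once if the board is squeezed between the jaws (over 15 N) (contact force between board and jaw above 15 N).
It fails at once if the board is lifted or tipped (not (z of board in the frame of holder above 0.04 m) or z of board in the frame of holder above 0.05 m or angle between board's own z axis and vertical above 0.15 rad).
It fails at once if the jaw is pushed by hand (over 4 N on the jaw or its lever while the pointer is off the mark) instead of moved by its wheel (contact force between the fingers and jaw above 4 N and (not (y of jaw_index in the frame of gauge_mark below 0.002 m) or not (y of jaw_index in the frame of gauge_mark above -0.002 m))).
It fails at once if the wheel is taken between the fingers instead of rolled under a fingertip (distance between the grasp point and wheel_centre below 0.026 m).
It fails at once if a bystander is pushed away or lifted (over 20 mm) (distance of any of driver_teal, tweezers, solder_spool, pot_knob, cutters_side, desolder_pump, battery_9v from where it was at the start of the episode above 0.02 m).
It also fails if it takes over 66 s, if anything falls off the work surface, if the arm or the gripper's body presses on something with over 40 N, if the wrist force passes 120 N, or if a joint passes its speed limit or range.

ROBOT

A 6-joint arm with a two-finger parallel gripper is mounted at the origin on a cart in front of the work surface, level with it; the furniture and walls round the work are solid. World frame = base frame: x ahead of the robot, y to its left, z up, the work surface at z = 0. Lengths are in m, angles in rad, forces in N, time in s.
With the tool pointing down it reaches from about 0.35 to 0.775 m from the base axis. Payload 7.3 kg.
Tool frame: the origin (TCP) lies between the finger pads; the fingertips stand 8 mm ahead of it and the grasp point (between the pads) lies 11 mm behind it (robot.nose_length is the distance from the TCP to the fingertips, in m); z points along the fingers, y is the line along which they close (so a half turn about z gives the same grasp; the last joint's range is limited). The gripper opens to 92 mm and grips with 3 to 60 N. Pads are 19 mm wide; open, the fingers measure 130 mm over their backs; the gripper's body (75 mm by 190 mm) begins 47 mm behind the grasp point.
Start: joints at [1.189, 0.342, 1.524, -0, 1.275, -0.146], TCP at [0.123, 0.51, 0.235] pointing down, gripper open.
Joint ranges: [-2.53, 2.53], [-0.77, 2.02], [0.04, 2.7], [-1, 4.14], [0.28, 2.66], [-3.11, 3.11]. Speed limits (rad/s): [2.57, 2.57, 3.14, 3.14, 3.14, 3.14].

INTERFACE

Orientations are given as [roll, pitch, yaw] about the fixed x, y, z axes, in that order (R = Rz(yaw) Ry(pitch) Rx(roll)).
In Python, from cell import robot gives the robot as it stands. The module is installed in compiled form; this text tells all that it offers.
- The arm moves only by the shell command python3 -m jog 'ROWS' [FORCE]. ROWS is JSON, a list that holds one entry, the list of rows, each a list of 5 numbers: the gripper's target within -1 to 1 (fully open at 1, half-way at 0, shut at -1), then the shift along the tool's x, y, z in m, then the turn about the tool's z in rad. A call has 1 to 5 rows; each row is the pose to reach, as a shift and turn from the pose commanded when the call began, along the tool's axes at that moment; what a row does not reach only later rows make up. A row lasts 1/12 s, in which the tool goes at most 41.7 mm and 7.16 degrees, less where a joint would pass 70% of its speed; a pose out of reach is approached as far as the arm can. A call with a gripper value outside its range is refused whole. The fingers move at their own pace and stop on an object; FORCE is the grip in N (left out, the last holds). Time passes only in rows, so rows that repeat a pose let the fingers close. It gives the time, the measured TCP pose, the force, the opening and the grip force at its end, in the units of the state.
- robot.observe(): the state, without advancing time (a new reading comes with each control period).
- robot.read_camera(name): name is "side" or "top"; returns the picture (480x640x3 uint8, red, green, blue); there is no depth.
- robot.camera_model(name): a dict with "camera_matrix" (3x3 intrinsics, pixels), "position" and "attitude" of the camera in the world. Camera axes: x right, y down, z forward; pixel columns grow to the right and rows downward; lengths in m; the calibration is good to about 2 mm. A picture is of the moment at which its call begins. camera_model takes no time and is no camera call.
- robot.hand_in(): hands the job in; it is judged then, once.
The state is a dict: "time": time; "qpos": joint angles; "qvel": joint speeds; "joint_efforts": joint torques, N m; "tool_pos": TCP position; "tool_rot": TCP orientation; "contact_force": force on the tool from outside, world axes, zero at the start; "torque": the same for the moment, N m; "opening": finger opening in m; "grip_force": force on a finger pad.
Only numpy, scipy, OpenCV 4.12 (cv2) and the standard library are available. Lean on these libraries where they do the work, as an engineer would, in place of code of your own. Each camera call takes 0.05 s, during which the arm holds its last target. There are 200 camera calls.

## Working session

There is one attempt and no reset: what is moved stays moved. The work goes in short steps, Python scripts to look and compute and a shell command to move; the robot and the scene stay as the last step left them, time stands still between calls to the robot, and variables do not carry over. Pictures are saved under pics/ and viewed, at most 10 in all, crops included, and the job is handed in when it is done.

```bash
mkdir -p pics; cat > h.py <<'E'
import numpy as np, cv2
from cell import robot
from scipy.spatial.transform import Rotation as R
def grab(n,f=None):
    im=robot.read_camera(n)
    if f: cv2.imwrite(f,cv2.cvtColor(im,cv2.COLOR_RGB2BGR))
    return im
def att(m):
    a=np.array(m["attitude"],float)
    return a if a.shape==(3,3) else R.from_euler('xyz',a).as_matrix()
def ray(n,u,v,z):
    m=robot.camera_model(n);K=np.array(m["camera_matrix"]);p=np.array(m["position"])
    d=att(m)@np.linalg.solve(K,[u,v,1.]);return p+d*(z-p[2])/d[2]
def proj(n,P):
    m=robot.camera_model(n);K=np.array(m["camera_matrix"]);p=np.array(m["position"])
    c=K@(att(m).T@(np.array(P)-p));return c[:2]/c[2]
E
python3 - <<'E'
from h import *
for n in("top","side"):
    grab(n,f"pics/{n}0.png");m=robot.camera_model(n);print(n,m)
print(robot.observe())
E
```

```text
top {'camera_matrix': array([[502.60487174,   0.        , 318.54512484],
       [  0.        , 502.60487174, 241.95713007],
       [  0.        ,   0.        ,   1.        ]]), 'position': array([ 0.42802289, -0.06227281,  1.14004787]), 'attitude': array([-2.98988655,  0.00684323, -1.56119836])}
side {'camera_matrix': array([[549.21355396,   0.        , 314.22026173],
       [  0.        , 549.21355396, 241.13544536],
       [  0.        ,   0.        ,   1.        ]]), 'position': array([ 0.54906203, -0.89944207,  0.79684728]), 'attitude': array([-2.27335318,  0.02077966, -0.0444849 ])}
{'time': 0.1, 'qpos': array([ 1.18898395e+00,  3.42656037e-01,  1.52487994e+00, -2.36737526e-05,
        1.27539358e+00, -1.45959397e-01]), 'qvel': array([ 0.00118235, -0.00236056, -0.00318958, -0.0004103 ,  0.00044487,
        0.00077439]), 'joint_efforts': array([-1.91292980e-05, -4.32001770e+01, -2.44697052e+01,  7.17441109e-02,
        5.25542046e-02, -8.88277100e-05]), 'tool_pos': array([0.12251738, 0.51016232, 0.2341274 ]), 'tool_rot': array([-3.14026667e+00, -1.72043788e-04,  2.90574647e+00]), 'contact_force': array([ 0.74885742,  0.22923993, -0.25163798]), 'torque': array([0.00896246, 0.0144787 , 0.0860147 ]), 'grip_force': 0.0, 'opening': 0.09149692150521913}
```

View pics/top0.png

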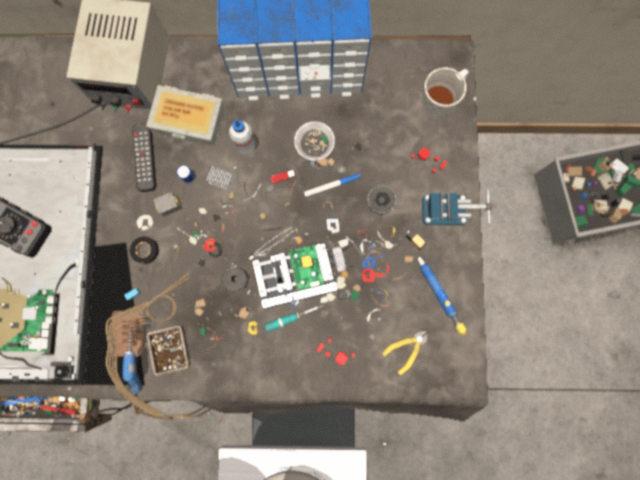

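View pics/side0.png

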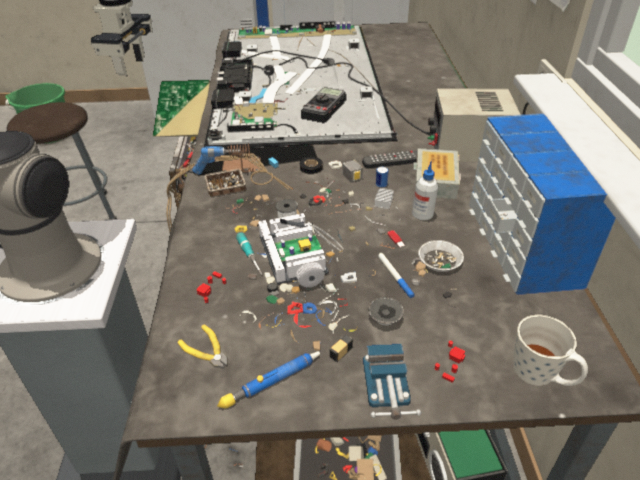

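The top view shows the white holder at about (297,274), its wheel at (340,259) and the green board at (308,266). The side view shows the wheel at (311,275). The teal vise at (445,208) is a look-alike, and so is the green board in the tray at (35,320). The holder that fits is the white one with the rule and the wheel. Next I'll enlarge both views.

```bash
python3 - <<'E'
from h import *
a=cv2.imread("pics/top0.png")[232:312,240:360];b=cv2.imread("pics/side0.png")[205:295,250:350]
cv2.imwrite("pics/c_top.png",cv2.resize(a,(780,520),interpolation=cv2.INTER_CUBIC))
cv2.imwrite("pics/c_side.png",cv2.resize(b,(660,594),interpolation=cv2.INTER_CUBIC))
E
```

```text
(no output)
```

View pics/c_top.png

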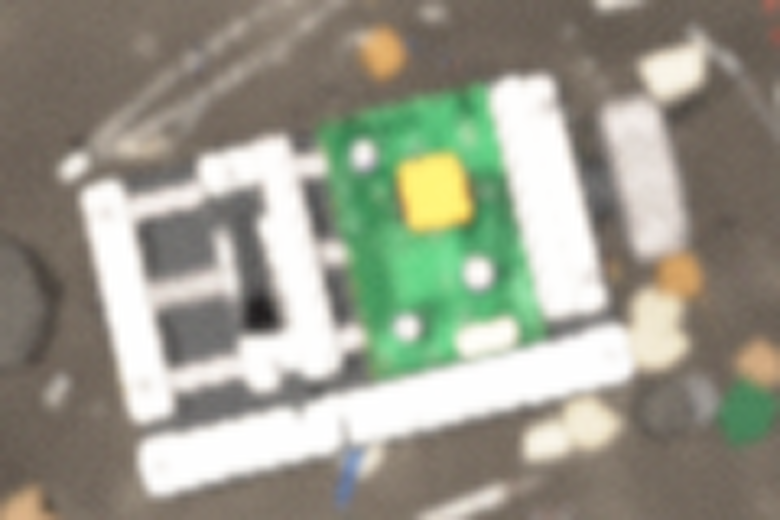

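View pics/c_side.png

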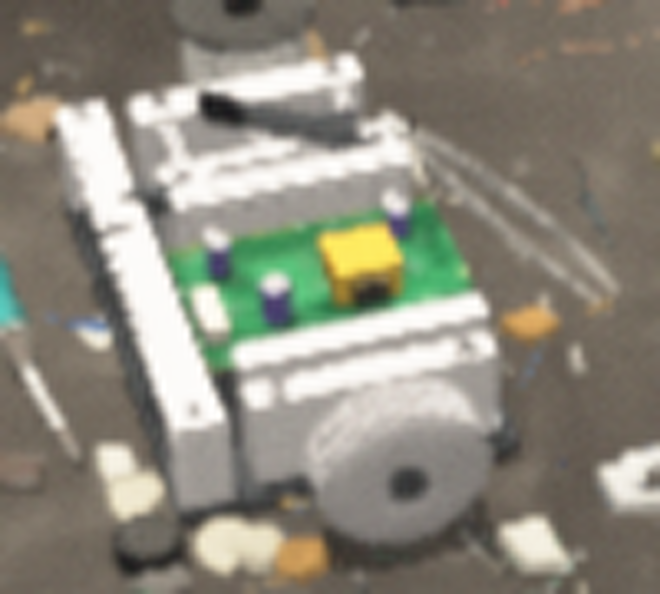

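The side crop shows the grey wheel facing the camera at full-image (312,276), the lever with its black pad at (282,221), the rule on the left and the green board between the jaws. Next I'll cast the holder's corners.

```bash
python3 - <<'E'
from h import *
t=lambda u,v,z:ray("top",240+u/6.5-.42,232+v/6.5-.42,z)
s=lambda u,v,z:ray("side",250+u/6.6-.42,205+v/6.6-.42,z)
ro=[t(150,495,.046),t(635,378,.046)];ri=[t(138,440,.046),t(625,322,.046)]
print("rule",ro,ri,np.linalg.norm(ro[1]-ro[0]),np.linalg.norm(ro[0]-ri[0]))
d=(ro[0]-ro[1]+ri[0]-ri[1]);yaw=np.arctan2(-d[0],d[1]);print("yaw",yaw)
ey=np.array([-np.sin(yaw),np.cos(yaw)]);ex=np.array([np.cos(yaw),np.sin(yaw)])
rc=np.mean(ro+ri,axis=0)[:2]; O=rc+.057*ex; print("O if rule centred",O)
f=lambda P:np.round([(P[:2]-O)@ex*1e3,(P[:2]-O)@ey*1e3],1)
print("fixed face",f(t(492,85,.054)),f(t(553,318,.054)),"back",f(t(550,75,.046)),f(t(607,305,.046)))
print("mov face",f(t(290,140,.053)),f(t(335,370,.053)))
print("far bar",f(t(85,190,.046)),f(t(135,420,.046)))
print("wheel top strip",[f(t(*p,.059)) for p in((604,105),(650,98),(640,258),(686,248))])
print("side wheel disc centre (front face y=-114)",f(s(407,485,.032)))
print("pad top",f(s(210,105,.078)),"pad t",f(t(258,312,.078)))
print("holder origin px",proj("top",[*O,0.046]))
# rectified view, 0.25 mm/px of z=46 plane
g=cv2.cvtColor(cv2.imread("pics/top0.png"),cv2.COLOR_BGR2RGB)
W=lambda x,y:np.array([*(O+x*ex+y*ey),.046])
src=np.float32([proj("top",W(x,y)) for x,y in((-.075,.09),(-.075,-.12),(.06,-.12),(.06,.09))])
dst=np.float32([[0,540],[840,540],[840,0],[0,0]]) #  px: u=(90-y)*4, v=(60-x)*4
H=cv2.getPerspectiveTransform(src,dst)
im=cv2.warpPerspective(g,H,(840,540),flags=cv2.INTER_LINEAR)
gr=cv2.cvtColor(im,cv2.COLOR_RGB2GRAY)
for x in (-51,-53,-55,-57,-59,-61,-63):
    v=int((60-x)*4); print(x,[int(gr[v-2:v+3,int((90-y)*4)].mean()) for y in range(40,-24,-2)])
E
```

```text
rule [array([0.4504161 , 0.06618616, 0.046     ]), array([ 0.49067828, -0.094825  ,  0.046     ])] [array([0.468552  , 0.07066813, 0.046     ]), array([ 0.50933795, -0.09140456,  0.046     ])] 0.16596878215723382 0.018681507978784248
yaw 0.24578593080246236
O if rule centred [0.53503303 0.00152535]
fixed face [ 39.7 -59.1] [-41.2 -60.6] back [ 39.6 -79.2] [-40.6 -79.4]
mov face [37.7 11.1] [-40.9  13.8]
far bar [38.4 82.4] [-40.9  82.8]
wheel top strip [array([ 23.6, -93.8]), array([  22.3, -109.3]), array([-28.9, -93.2]), array([ -29.3, -108.9])]
side wheel disc centre (front face y=-114) [  -0.6 -114.5]
pad top [-23.8  27.3] pad t [-18.5  32.8]
holder origin px [293.2443254  268.96850849]
-51 [244, 245, 245, 242, 231, 206, 200, 225, 237, 243, 244, 246, 245, 243, 244, 245, 246, 245, 245, 245, 245, 245, 246, 246, 247, 246, 246, 247, 248, 247, 246, 247]
-53 [253, 253, 253, 252, 246, 234, 232, 247, 252, 253, 253, 252, 251, 251, 252, 253, 253, 253, 253, 253, 253, 253, 253, 253, 253, 253, 253, 252, 253, 253, 253, 253]
-55 [254, 254, 254, 254, 251, 248, 247, 252, 254, 254, 254, 251, 246, 249, 253, 254, 254, 254, 254, 254, 254, 254, 254, 254, 254, 254, 254, 254, 254, 254, 254, 254]
-57 [254, 254, 254, 254, 253, 253, 252, 253, 254, 254, 253, 248, 233, 240, 251, 254, 254, 254, 254, 254, 254, 254, 254, 254, 254, 254, 254, 254, 254, 254, 254, 254]
-59 [254, 254, 254, 254, 254, 254, 254, 254, 254, 254, 252, 241, 225, 231, 251, 254, 254, 254, 254, 254, 254, 254, 254, 254, 253, 253, 254, 254, 254, 254, 254, 254]
-61 [253, 253, 253, 253, 254, 253, 253, 253, 254, 253, 250, 234, 219, 228, 249, 253, 253, 253, 253, 253, 253, 253, 253, 252, 251, 251, 252, 253, 253, 254, 253, 253]
-63 [248, 248, 249, 250, 250, 249, 249, 250, 251, 250, 244, 223, 207, 220, 241, 248, 249, 249, 249, 249, 249, 250, 249, 246, 244, 245, 249, 248, 248, 249, 249, 248]
```

Yaw is about 0.246. The pointer is at y≈28.8 and the mark at y≈15.9, so there are about 13 mm to close, which is about 3.2 rad. I'll shut the gripper and travel to a point above the wheel, at about (0.559, -0.097).

```bash
for i in 1 2 3; do :; done
python3 -m jog '[[[-1,-0.03,-0.027,0,0],[-1,-0.06,-0.054,0,0],[-1,-0.09,-0.08,0,0],[-1,-0.12,-0.107,0,0],[-1,-0.15,-0.134,0,0]]]' 10
python3 -m jog '[[[-1,-0.03,-0.027,0,0],[-1,-0.06,-0.054,0,0],[-1,-0.09,-0.08,0,0],[-1,-0.12,-0.107,0,0],[-1,-0.15,-0.134,0,0]]]'
python3 -m jog '[[[-1,-0.03,-0.027,0,0],[-1,-0.06,-0.054,0,0],[-1,-0.09,-0.08,0,0],[-1,-0.12,-0.107,0,0],[-1,-0.15,-0.134,0,0]]]'
python3 -m jog '[[[-1,0,0,0,0.12],[-1,0,0,0,0.24],[-1,0,0,0,0.36],[-1,0,0,0,0.48],[-1,0,0,0,0.6]]]'
python3 -m jog '[[[-1,0,0,0,0.12],[-1,0,0,0,0.24],[-1,0,0,0,0.36],[-1,0,0,0,0.489],[-1,0,0,0,0.489]]]'
```

```text
time: 0.52
tool_pos: [0.2375, 0.3435, 0.2344]
tool_rot: [-3.141, -0.0, 2.907]
contact_force: [0.7, 1.0, 1.0]
opening: 0.0629
grip_force: 0.0
time: 0.93
tool_pos: [0.3522, 0.178, 0.2347]
tool_rot: [3.141, -0.0, 2.906]
contact_force: [1.3, 0.4, -0.4]
opening: 0.0297
grip_force: 0.0
time: 1.35
tool_pos: [0.4668, 0.0125, 0.2345]
tool_rot: [3.141, -0.0, 2.905]
contact_force: [0.9, 0.0, -0.6]
opening: 0.0004
grip_force: 0.0
time: 1.77
tool_pos: [0.466, 0.0143, 0.2343]
tool_rot: [-3.141, -0.001, 2.299]
contact_force: [-0.2, -0.5, -1.3]
opening: 0.001
grip_force: 0.0
time: 2.18
tool_pos: [0.4661, 0.0145, 0.2344]
tool_rot: [-3.141, -0.0, 1.812]
contact_force: [-0.3, -0.4, 0.4]
opening: 0.0003
grip_force: 0.0
```

```bash
python3 -m jog '[[[-1,-0.035,0.013,0,0],[-1,-0.07,0.026,0,0],[-1,-0.105,0.039,0,0],[-1,-0.131,0.049,0,0],[-1,-0.131,0.049,0.03,0]]]'
python3 -m jog '[[[-1,0,0,0.03,0],[-1,0,0,0.06,0],[-1,0,0,0.09,0],[-1,0,0,0.11,0],[-1,0,0,0.11,0]]]'
python3 - <<'E'
from h import *
a=grab("side")[215:305,265:365];cv2.imwrite("pics/s1.png",cv2.resize(a[:,:,::-1],(660,594),interpolation=cv2.INTER_CUBIC))
E
```

```text
time: 2.6
tool_pos: [0.551, -0.106, 0.2088]
tool_rot: [3.131, 0.008, 1.818]
contact_force: [0.3, -0.4, -0.7]
opening: 0.0006
grip_force: 0.0
time: 3.02
tool_pos: [0.5428, -0.0998, 0.0902]
tool_rot: [-3.134, -0.005, 1.82]
contact_force: [-0.8, -0.3, 0.1]
opening: 0.0008
grip_force: 0.0
```

View pics/s1.png

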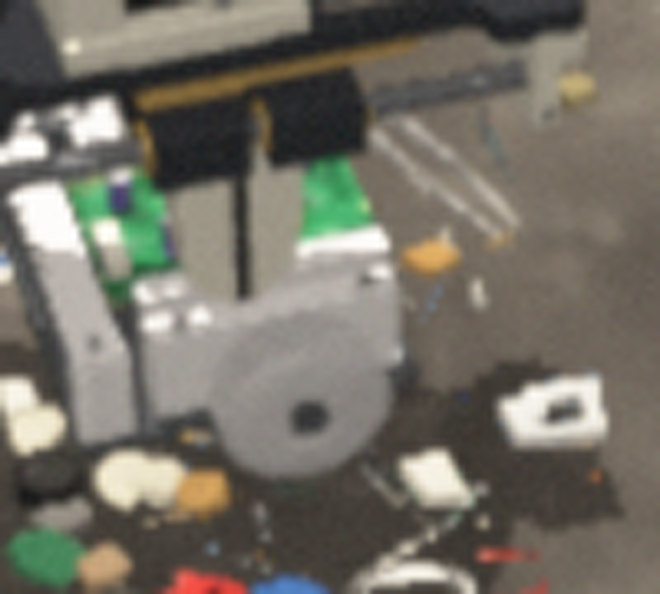

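The side view shows the shut fingers left of the wheel axis and above it. The tip centre is at crop column 238 and the wheel axis at 305, so the stroke start is right. I'll lower to contact.

```bash
python3 -m jog '[[[-1,0,0,0.01,0],[-1,0,0,0.018,0],[-1,0,0,0.022,0],[-1,0,0,0.022,0],[-1,0,0,0.022,0]]]'
python3 -m jog '[[[-1,0,0,0.002,0],[-1,0,0,0.004,0],[-1,0,0,0.004,0],[-1,0,0,0.004,0]]]'
```

```text
time: 3.48
tool_pos: [0.5459, -0.1007, 0.0731]
tool_rot: [3.141, 0.0, 1.817]
contact_force: [0.5, 0.1, 0.7]
opening: 0.0002
grip_force: 0.0
time: 3.82
tool_pos: [0.5457, -0.1006, 0.0687]
tool_rot: [3.142, -0.0, 1.817]
contact_force: [-0.4, -0.1, -0.4]
opening: 0.0005
grip_force: 0.0
```

```bash
python3 -m jog '[[[-1,0,0,0.001,0],[-1,0,0,0.002,0],[-1,0,0,0.002,0]]]'
python3 -m jog '[[[-1,0,0,0.001,0],[-1,0,0,0.001,0],[-1,0,0,0.001,0]]]'
```

```text
time: 4.07
tool_pos: [0.5456, -0.1006, 0.0666]
tool_rot: [-3.141, -0.0, 1.817]
contact_force: [0.5, 0.4, -1.2]
opening: 0.0005
grip_force: 0.0
time: 4.32
tool_pos: [0.5457, -0.1006, 0.0657]
tool_rot: [-3.142, -0.0, 1.817]
contact_force: [0.2, -0.9, 0.3]
opening: 0.0004
grip_force: 0.0
```

```bash
python3 -m jog '[[[-1,0,0,0.001,0],[-1,0,0,0.001,0],[-1,0,0,0.001,0]]]'
python3 -m jog '[[[-1,0,0,0.001,0],[-1,0,0,0.001,0],[-1,0,0,0.001,0]]]'
```

```text
time: 4.57
tool_pos: [0.5457, -0.1006, 0.0647]
tool_rot: [-3.142, -0.0, 1.817]
contact_force: [-0.6, 0.7, 0.5]
opening: 0.0004
grip_force: 0.0
time: 4.82
tool_pos: [0.5457, -0.1007, 0.0642]
tool_rot: [3.141, 0.0, 1.817]
contact_force: [-2.2, 1.0, 5.1]
opening: 0.0004
grip_force: 2.5
```

```bash
python3 -m jog '[[[-1,0,0.002,-0.0005,0],[-1,0,0.004,-0.001,0],[-1,0,0.006,-0.0015,0],[-1,0,0.006,-0.0015,0]]]'
```

```text
time: 5.15
tool_pos: [0.5517, -0.0992, 0.0662]
tool_rot: [3.141, 0.0, 1.817]
contact_force: [-3.5, 0.9, 10.3]
opening: 0.0002
grip_force: 5.3
```

```bash
python3 -m jog '[[[-1,0,0.003,-0.0006,0],[-1,0,0.006,-0.001,0],[-1,0,0.009,-0.001,0],[-1,0,0.012,-0.001,0],[-1,0,0.012,-0.001,0]]]'
python3 - <<'E'
from h import *
a=grab("side")[215:305,265:365];cv2.imwrite("pics/s2.png",cv2.resize(a[:,:,::-1],(660,594),interpolation=cv2.INTER_CUBIC))
E
```

```text
time: 5.57
tool_pos: [0.5642, -0.096, 0.0671]
tool_rot: [3.14, 0.0, 1.817]
contact_force: [0.5, 1.8, 6.9]
opening: 0.0003
grip_force: 3.7
```

View pics/s2.png

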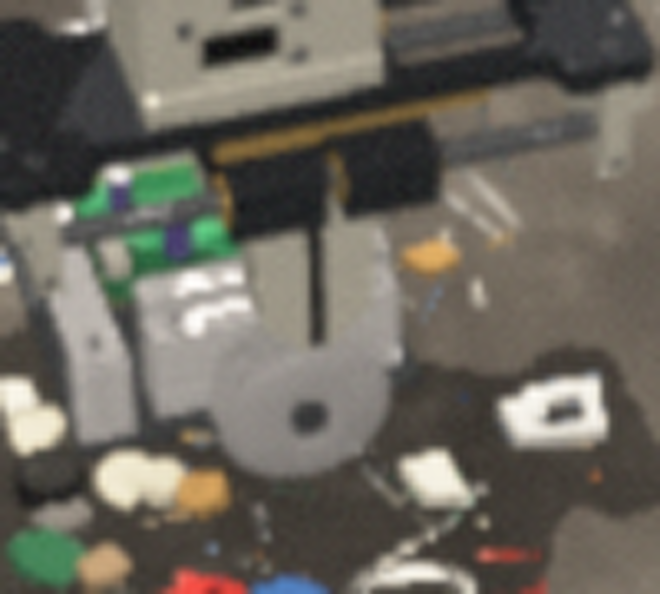

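The fingertip is now centred on the wheel top, with the tip gap at crop (317,340). I'll carry on along the arc and then measure the pointer.

```bash
python3 -m jog '[[[-1,0,0.003,0.0003,0],[-1,0,0.006,0.001,0],[-1,0,0.009,0.0022,0],[-1,0,0.012,0.0036,0],[-1,0,0.012,0.0036,0]]]'
python3 -m jog '[[[-1,0,0,-0.03,0],[-1,0,0,-0.06,0],[-1,0,0,-0.09,0],[-1,-0.04,0,-0.09,0],[-1,-0.07,0,-0.09,0]]]'
cat > meas.py <<'E'
from h import *
import sys
yaw=.2458;O=np.array([.53503,.00153]);ey=np.array([-np.sin(yaw),np.cos(yaw)]);ex=np.array([np.cos(yaw),np.sin(yaw)])
g=np.mean([cv2.cvtColor(grab("top"),cv2.COLOR_RGB2GRAY).astype(np.float32) for _ in range(4)],0).astype(np.float32)
ys=np.arange(45,-20,-.25)
def prof(x):
    p=np.float32([proj("top",[*(O+x/1e3*ex+y/1e3*ey),.046]) for y in ys])
    return cv2.remap(g,p[:,0:1],p[:,1:2],cv2.INTER_LINEAR)[:,0]
def cen(xs):
    d=np.mean([prof(x) for x in xs],0);d=np.percentile(d,80)-d
    k=d.argmax();s=slice(max(0,k-16),k+17);w=np.clip(d[s]-.15*d[k],0,None);return round(float((w*ys[s]).sum()/w.sum()),2),round(float(d[k]),1)
for X in((-50,-51,-52),(-51,-52,-53),(-58,-60,-62),(-60,-62)):print(X,cen(X))
E
python3 meas.py
```

```text
time: 6.03
tool_pos: [0.5767, -0.0929, 0.0635]
tool_rot: [3.138, 0.001, 1.817]
contact_force: [2.3, 2.9, 5.1]
opening: 0.0006
grip_force: 3.1
time: 6.45
tool_pos: [0.5935, -0.162, 0.1553]
tool_rot: [3.137, 0.003, 1.819]
contact_force: [-0.4, -0.8, -0.2]
opening: 0.0006
grip_force: 0.0
(-50, -51, -52) (23.51, 64.5)
(-51, -52, -53) (23.52, 52.9)
(-58, -60, -62) (-18.04, 93.1)
(-60, -62) (-18.0, 99.7)
```

```bash
sed -i 's/np.arange(45,-20,-.25)/np.arange(45,5,-.25)/; s/"top"),cv2/"top"),cv2/' meas.py
python3 - <<'E'
exec(open("meas.py").read())
g0=g; g=cv2.imread("pics/top0.png",0).astype(np.float32)
print("start",cen((-50,-51,-52)),cen((-58,-60,-62)))
E
```

```text
(-50, -51, -52) (23.49, 64.2)
(-51, -52, -53) (23.49, 53.1)
(-58, -60, -62) (15.69, 35.3)
(-60, -62) (15.75, 40.2)
start (28.67, 45.1) (15.68, 32.2)
```

13.0 mm at the start and 7.8 mm now, so the stroke closed 5.2 mm. I'll repeat the same stroke.

```bash
python3 -m jog '[[[-1,0.04,-0.015,0,0],[-1,0.07,-0.032,0,0],[-1,0.07,-0.032,0.03,0],[-1,0.07,-0.032,0.06,0],[-1,0.07,-0.032,0.075,0]]]'
python3 -m jog '[[[-1,0,0,0.003,0],[-1,0,0,0.006,0],[-1,0,0,0.008,0],[-1,0,0,0.008,0],[-1,0,0,0.008,0]]]'
```

```text
time: 7.27
tool_pos: [0.5421, -0.0992, 0.0754]
tool_rot: [-3.139, -0.002, 1.819]
contact_force: [-1.1, 0.1, -0.8]
opening: 0.0003
grip_force: 0.0
time: 7.68
tool_pos: [0.5444, -0.1013, 0.0706]
tool_rot: [3.14, 0.001, 1.817]
contact_force: [-0.6, 0.2, 0.5]
opening: 0.0004
grip_force: 0.0
```

```bash
python3 -m jog '[[[-1,0,0.0013,0.003,0],[-1,0,0.0013,0.006,0],[-1,0,0.0013,0.0066,0],[-1,0,0.0013,0.0066,0]]]'
python3 -m jog '[[[-1,0,0.002,-0.0005,0],[-1,0,0.004,-0.001,0],[-1,0,0.006,-0.0015,0],[-1,0,0.006,-0.0015,0]]]'
python3 -m jog '[[[-1,0,0.003,-0.0006,0],[-1,0,0.006,-0.001,0],[-1,0,0.009,-0.001,0],[-1,0,0.012,-0.001,0],[-1,0,0.012,-0.001,0]]]'
python3 -m jog '[[[-1,0,0.003,0.0003,0],[-1,0,0.006,0.001,0],[-1,0,0.009,0.0022,0],[-1,0,0.012,0.0036,0],[-1,0,0.012,0.0036,0]]]'
python3 -m jog '[[[-1,0,0,-0.03,0],[-1,0,0,-0.06,0],[-1,0,0,-0.09,0],[-1,-0.04,0,-0.09,0],[-1,-0.07,0,-0.09,0]]]'
python3 meas.py
```

```text
time: 8.02
tool_pos: [0.545, -0.1012, 0.0637]
tool_rot: [3.141, 0.001, 1.817]
contact_force: [-3.2, -0.7, 6.7]
opening: 0.0005
grip_force: 3.5
time: 8.35
tool_pos: [0.5509, -0.0997, 0.0659]
tool_rot: [3.141, 0.001, 1.817]
contact_force: [-4.1, 0.1, 12.4]
opening: 0.0007
grip_force: 6.4
time: 8.77
tool_pos: [0.5639, -0.0964, 0.0671]
tool_rot: [3.139, 0.001, 1.817]
contact_force: [-0.9, 1.8, 9.5]
opening: 0.0004
grip_force: 5.1
time: 9.18
tool_pos: [0.5766, -0.0933, 0.0635]
tool_rot: [3.136, 0.002, 1.817]
contact_force: [3.0, 3.6, 7.6]
opening: 0.0005
grip_force: 4.3
time: 9.6
tool_pos: [0.5928, -0.1622, 0.1548]
tool_rot: [3.137, 0.004, 1.819]
contact_force: [1.2, -0.6, 0.5]
opening: 0.0007
grip_force: 0.0
(-50, -51, -52) (18.67, 54.7)
(-51, -52, -53) (18.53, 42.6)
(-58, -60, -62) (15.72, 36.4)
(-60, -62) (15.76, 40.0)
```

2.9 mm remain. A partial stroke of about 18 mm, starting further along, should close it.

```bash
python3 -m jog '[[[-1,0.04,-0.01,0,0],[-1,0.07,-0.02,0,0],[-1,0.07,-0.02,0.03,0],[-1,0.07,-0.02,0.06,0],[-1,0.07,-0.02,0.075,0]]]'
python3 -m jog '[[[-1,0,0,0.003,0],[-1,0,0,0.006,0],[-1,0,0,0.008,0],[-1,0,0,0.008,0],[-1,0,0,0.008,0]]]'
python3 -m jog '[[[-1,0,0,0.002,0],[-1,0,0,0.004,0],[-1,0,0,0.004,0],[-1,0,0,0.004,0]]]'
```

```text
time: 10.22
tool_pos: [0.5526, -0.0959, 0.0743]
tool_rot: [-3.138, -0.002, 1.819]
contact_force: [-0.9, -0.4, -0.8]
opening: 0.0005
grip_force: 0.0
time: 10.63
tool_pos: [0.5553, -0.0985, 0.0699]
tool_rot: [3.14, 0.001, 1.817]
contact_force: [0.2, -0.2, -0.7]
opening: 0.0007
grip_force: 0.0
time: 10.97
tool_pos: [0.5557, -0.0986, 0.0669]
tool_rot: [3.139, 0.001, 1.817]
contact_force: [-2.5, 1.3, 11.8]
opening: 0.0004
grip_force: 5.8
```

```bash
python3 -m jog '[[[-1,0,0.003,-0.0003,0],[-1,0,0.006,-0.0003,0],[-1,0,0.0085,-0.0003,0],[-1,0,0.0085,-0.0003,0]]]'
python3 -m jog '[[[-1,0,0.003,0.0003,0],[-1,0,0.006,0.001,0],[-1,0,0.009,0.0022,0],[-1,0,0.009,0.0022,0]]]'
python3 -m jog '[[[-1,0,0,-0.03,0],[-1,0,0,-0.06,0],[-1,0,0,-0.09,0],[-1,-0.04,0,-0.09,0],[-1,-0.07,0,-0.09,0]]]'
python3 meas.py
python3 - <<'E'
from h import *
a=grab("top")[225:315,235:355];cv2.imwrite("pics/t3.png",cv2.resize(a[:,:,::-1],(780,585),interpolation=cv2.INTER_CUBIC))
E
```

```text
time: 11.3
tool_pos: [0.5644, -0.0964, 0.0671]
tool_rot: [3.138, 0.001, 1.817]
contact_force: [-0.3, 2.1, 9.9]
opening: 0.0006
grip_force: 4.9
time: 11.63
tool_pos: [0.5739, -0.094, 0.0648]
tool_rot: [3.137, 0.002, 1.817]
contact_force: [2.8, 2.7, 7.0]
opening: 0.0007
grip_force: 4.0
time: 12.05
tool_pos: [0.5904, -0.163, 0.1562]
tool_rot: [3.137, 0.004, 1.819]
contact_force: [0.2, 0.2, -0.5]
opening: 0.0003
grip_force: 0.0
(-50, -51, -52) (16.02, 47.6)
(-51, -52, -53) (15.95, 41.9)
(-58, -60, -62) (15.7, 37.8)
(-60, -62) (15.76, 39.9)
```

View pics/t3.png

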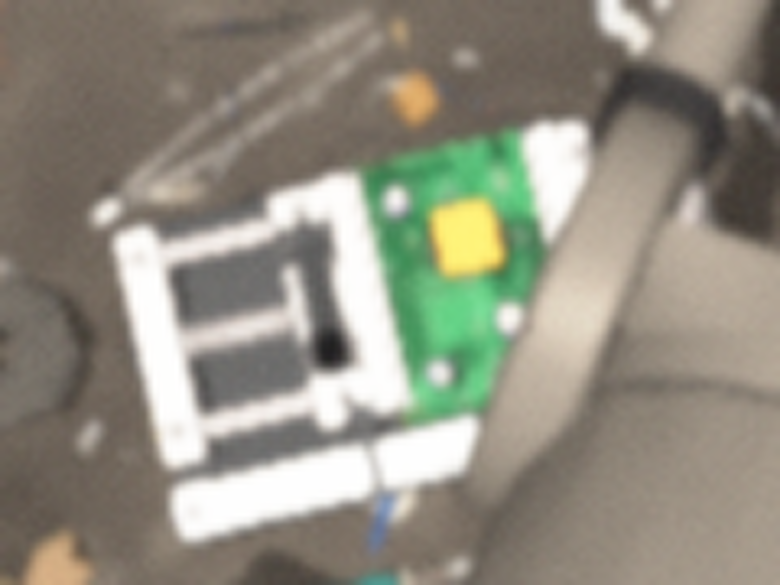

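The top view shows the pointer and the mark in one line at crop (375,460), 0.2 mm apart. The board lies flat, and the lever pad is at crop (328,350). Next I'll locate the pad.

```bash
python3 - <<'E'
from h import *
yaw=.2458;O=np.array([.53503,.00153]);ey=np.array([-np.sin(yaw),np.cos(yaw)]);ex=np.array([np.cos(yaw),np.sin(yaw)])
g=cv2.cvtColor(grab("top"),cv2.COLOR_RGB2GRAY);sub=g[270:288,278:294].astype(float)
w=np.clip(45-sub,0,None);vv,uu=np.mgrid[270:288,278:294];u,v=(w*uu).sum()/w.sum(),(w*vv).sum()/w.sum()
P=ray("top",u,v,.075);print(u,v,P,(P[:2]-O)@ex,(P[:2]-O)@ey)
M=O-.018*ex+.0205*ey;print("model",M)
s=robot.observe();T=s["tool_pos"];y=s["tool_rot"][2];print(T,s["tool_rot"])
for Q in(P[:2],M):
  d=Q-T[:2];print(d@[np.cos(y),np.sin(y)],d@[np.sin(y),-np.cos(y)])
E
```

```text
285.2586206896552 278.17241379310343 [0.51245706 0.01644305 0.075     ] -0.018265635549432835 0.019957532415912797
model [0.51258271 0.01703385]
[ 0.58831475 -0.16121854  0.15269881] [-3.14098259e+00 -1.00135297e-03  1.81697543e+00]
0.19079173139928846 -0.03027449096109471
0.19133409824015382 -0.03000864977760801
```

```bash
python3 -m jog '[[[-1,0.04,-0.007,0,0],[-1,0.08,-0.014,0,0],[-1,0.12,-0.021,0,0],[-1,0.16,-0.028,0,0],[-1,0.191,-0.034,0,0]]]'
python3 -m jog '[[[-1,0,0,0,0],[-1,0,0,0.03,0],[-1,0,0,0.05,0],[-1,0,0,0.055,0],[-1,0,0,0.055,0]]]'
python3 - <<'E'
from h import *
a=grab("side")[195:285,245:345];cv2.imwrite("pics/s4.png",cv2.resize(a[:,:,::-1],(660,594),interpolation=cv2.INTER_CUBIC))
E
```

```text
time: 12.77
tool_pos: [0.507, 0.0183, 0.153]
tool_rot: [-3.141, -0.001, 1.819]
contact_force: [0.5, 0.2, 1.3]
opening: 0.0006
grip_force: 0.0
time: 13.18
tool_pos: [0.5082, 0.0154, 0.0968]
tool_rot: [-3.139, -0.001, 1.817]
contact_force: [0.5, 0.2, -0.6]
opening: 0.0007
grip_force: 0.0
```

View pics/s4.png

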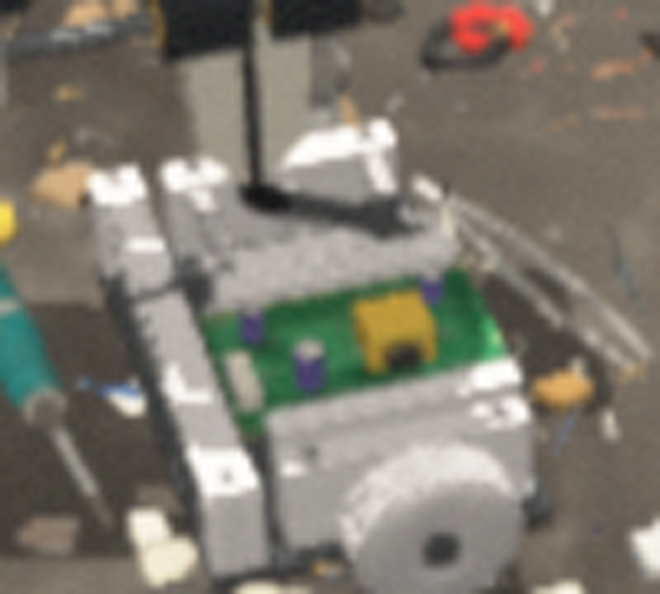

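The side view shows the fingertips right over the black lever pad at crop (262,195), and the pointer on the mark at (170,285). I'll press down in steps.

```bash
python3 -m jog '[[[-1,0,0,0.003,0],[-1,0,0,0.006,0],[-1,0,0,0.009,0],[-1,0,0,0.012,0],[-1,0,0,0.012,0]]]'
python3 -m jog '[[[-1,0,0,0.003,0],[-1,0,0,0.006,0],[-1,0,0,0.009,0],[-1,0,0,0.012,0],[-1,0,0,0.012,0]]]'
python3 -m jog '[[[-1,0,0,0.003,0],[-1,0,0,0.006,0],[-1,0,0,0.009,0],[-1,0,0,0.009,0],[-1,0,0,0.009,0]]]'
```

```text
time: 13.65
tool_pos: [0.5091, 0.0148, 0.0858]
tool_rot: [-3.141, -0.0, 1.817]
contact_force: [-0.3, -0.5, -0.2]
opening: 0.0007
grip_force: 0.1
time: 14.07
tool_pos: [0.509, 0.015, 0.0733]
tool_rot: [-3.141, -0.0, 1.817]
contact_force: [0.4, -0.2, 0.5]
opening: 0.0007
grip_force: 0.0
time: 14.48
tool_pos: [0.5092, 0.015, 0.0648]
tool_rot: [-3.141, -0.0, 1.817]
contact_force: [-0.1, 0.0, -0.3]
opening: 0.0003
grip_force: 0.0
```

```bash
python3 -m jog '[[[-1,0,0,0.001,0],[-1,0,0,0.002,0],[-1,0,0,0.002,0],[-1,0,0,0.002,0]]]'
python3 -m jog '[[[-1,0,0,0.001,0],[-1,0,0,0.0015,0],[-1,0,0,0.0015,0],[-1,0,0,0.0015,0]]]'
```

```text
time: 14.82
tool_pos: [0.5093, 0.015, 0.063]
tool_rot: [3.141, -0.0, 1.817]
contact_force: [-1.0, -0.4, -0.2]
opening: 0.0004
grip_force: 0.0
time: 15.15
tool_pos: [0.5094, 0.015, 0.0624]
tool_rot: [3.141, 0.0, 1.817]
contact_force: [-2.7, 0.4, 8.8]
opening: 0.0007
grip_force: 4.2
```

The stop is firm at tip height 54.5 mm, as expected for a flat lever. I'll retreat and check.

```bash
python3 -m jog '[[[-1,0,0,-0.02,0],[-1,0,0,-0.06,0],[-1,0,0,-0.1,0],[-1,-0.04,0,-0.1,0],[-1,-0.08,0,-0.1,0]]]'
python3 -m jog '[[[-1,-0.04,0.0,0,0],[-1,-0.08,0.0,0,0],[-1,-0.11,0.0,0,0],[-1,-0.11,0.0,0,0]]]'
python3 meas.py; python3 - <<'E'
from h import *
a=grab("side")[195:285,245:345];cv2.imwrite("pics/s5.png",cv2.resize(a[:,:,::-1],(660,594),interpolation=cv2.INTER_CUBIC))
E
```

```text
time: 15.57
tool_pos: [0.5303, -0.0623, 0.1646]
tool_rot: [3.136, 0.003, 1.821]
contact_force: [0.6, -0.3, -0.0]
opening: 0.0006
grip_force: 0.0
time: 15.9
tool_pos: [0.5565, -0.175, 0.1613]
tool_rot: [3.141, 0.003, 1.812]
contact_force: [-0.5, 0.7, -0.7]
opening: 0.0005
grip_force: 0.0
(-50, -51, -52) (16.01, 48.0)
(-51, -52, -53) (15.95, 41.5)
(-58, -60, -62) (15.69, 36.8)
(-60, -62) (15.76, 39.1)
```

View pics/s5.png

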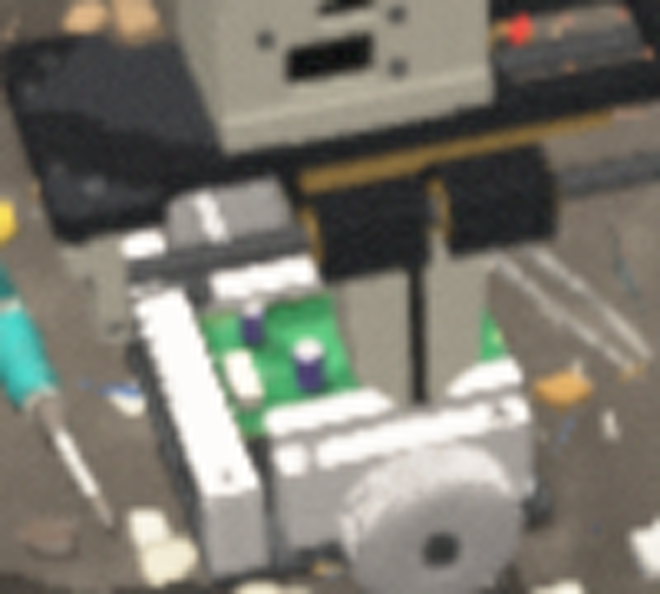

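The gripper hides the lever in the side view. The pointer is still within 0.3 mm of the mark. I'll check the pad numerically in the top view.

```bash
python3 - <<'E'
from h import *
yaw=.2458;O=np.array([.53503,.00153]);ey=np.array([-np.sin(yaw),np.cos(yaw)]);ex=np.array([np.cos(yaw),np.sin(yaw)])
g=cv2.cvtColor(grab("top"),cv2.COLOR_RGB2GRAY);sub=g[270:288,278:294].astype(float)
w=np.clip(45-sub,0,None);vv,uu=np.mgrid[270:288,278:294];u,v=(w*uu).sum()/w.sum(),(w*vv).sum()/w.sum()
for z in(.0545,.075):
  P=ray("top",u,v,z);print(u,v,z,(P[:2]-O)@ex,(P[:2]-O)@ey)
for nm,x in(("flat",(-.024,.0545)),("up",(-.0183,.075))):print(nm,proj("top",[*(O+x[0]*ex+.02*ey),x[1]]))
E
```

```text
nan nan 0.0545 nan nan
nan nan 0.075 nan nan
flat [286.52089009 281.51456878]
up [285.24275088 278.19284473]<stdin>:4: RuntimeWarning: invalid value encountered in scalar divide
```

```bash
python3 - <<'E'
from h import *
a=grab("top")[225:315,235:355];cv2.imwrite("pics/t6.png",cv2.resize(a[:,:,::-1],(780,585),interpolation=cv2.INTER_CUBIC))
g=cv2.cvtColor(a,cv2.COLOR_RGB2GRAY);print(g[45:64,43:58])
E
```

```text
[[141 201 234 211 150 118 113 123 180 236 251 253 254 252 249]
 [151 202 235 222 165 124 116 119 162 226 251 253 254 253 252]
 [183 216 239 231 180 130 117 118 150 223 249 252 253 254 253]
 [214 223 238 239 203 141 120 111 139 210 247 252 253 254 253]
 [217 210 229 239 215 152 120 115 134 194 245 252 253 254 253]
 [189 179 206 234 222 162 120 113 124 173 234 252 254 254 254]
 [150 147 181 229 229 180 128 118 120 147 219 249 253 253 254]
 [122 125 161 218 234 196 137 112 111 125 191 241 251 253 254]
 [112 114 140 207 233 206 140 107  95 107 157 226 249 253 254]
 [109 112 128 194 232 208 137  89  77  81 117 199 248 253 254]
 [110 110 123 181 224 197 125  78  61  68  98 182 245 253 254]
 [110 112 117 159 196 184 122  71  64  67  86 157 234 250 253]
 [111 110 114 136 177 183 135  83  69  66  82 132 215 248 253]
 [112 113 116 132 180 206 158  92  71  71  84 128 207 248 253]
 [121 126 138 163 204 226 185 115  86  79  93 149 224 250 252]
 [158 164 187 212 231 236 219 175 140 116 126 187 236 248 250]
 [219 224 231 239 240 242 241 234 219 182 163 193 228 236 241]
 [239 238 239 238 231 233 248 251 248 230 187 175 186 197 220]
 [231 221 219 211 193 214 247 253 252 242 198 152 138 148 173]]
```

View pics/t6.png

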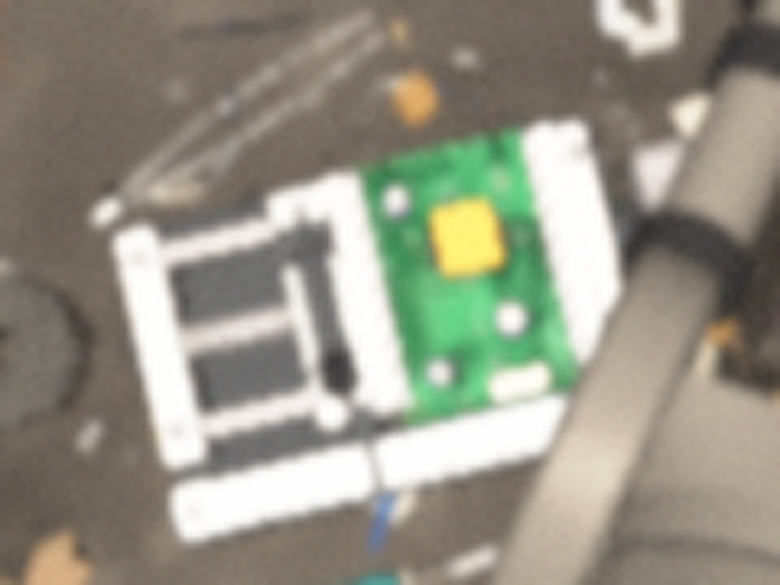

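The top view shows the pad at full-image (286.5,281.4), against (286.5,281.5) predicted for a flat lever. The pointer is on the mark and the board is flat. I'll hand the job in.

```bash
python3 -c "
from cell import robot
print(robot.hand_in())"
```

```text
the job is handed in; nothing more can be done
None
```

The job is handed in, result not reported: the wheel brought the pointer to about 0.3 mm from the gauge mark, the lever is pressed flat, the board lies flat on the bars, and the arm is clear.

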